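Fit the 51 mm bobbin on the spindle sander and hold it home

ROBOT

A 6-joint arm with a two-finger parallel gripper is mounted at the origin on the work surface. World frame = base frame: x ahead of the robot, y to its left, z up, the work surface at z = 0. Lengths are in m, angles in rad, forces in N, time in s.
With the tool pointing down it reaches from about 0.35 to 0.725 m from the base axis. Payload 6 kg.
Tool frame: the origin (TCP) lies midway between the tips of the shut fingers; the grasp point (between the pads) lies 19 mm behind it; z points along the fingers, y is the line along which they close (so a half turn about z gives the same grasp; the last joint's range is limited). The gripper opens to 85 mm and grips with 20 to 120 N. Pads are 22 mm wide; open, the fingers measure 114 mm over their backs; the gripper's body (76 mm by 85 mm) begins 54 mm behind the grasp point. The pads swing forward as they close: fully open they stand 13 mm farther back than shut.
Start: joints at [1.491, 0.04, 0.085, 0, -1.615, -0.334], TCP at [0.241, 0.549, 0.231] pointing down, gripper open.
Joint ranges: [-2.56, 2.56], [-1.29, 2.01], [-1.08, 1.49], [-3.29, 1.98], [-2.81, -0.18], [-2.99, 2.99]. Speed limits (rad/s): [2.57, 2.57, 3.01, 3.14, 3.14, 3.14].

INTERFACE

Orientations are given as a rotation vector (axis times angle).
In Python, from plant import manip gives the robot as it stands.
- The arm moves only by the tool send_rows, never from a script. Its argument "moves" is a list that holds one entry, the list of rows, each a list of 7 numbers: the shift along the tool's x, y, z in mm, then the turn, a rotation vector about the tool's x, y, z in degrees, then the opening, from 0 (shut) to 1 (fully open). In form: [[[dx, dy, dz, ax, ay, az, claw], ...]]. A call has 1 to 20 rows; each row shifts and turns the commanded pose from where the row before left it, along the tool's axes as they then stand; what a row does not reach is not made up. A row lasts 1/12 s, in which the tool goes at most 41.7 mm and 7.16 degrees, less where a joint would pass 70% of its speed; a pose out of reach is approached as far as the arm can. A call with a gripper value outside its range is refused whole. The fingers move at their own pace and stop on an object; "newtons" is the grip in N (left out, the last holds). Time passes only in rows, so rows that do not move let the fingers close. It gives the time, the measured TCP pose, the force, the opening and the grip force at its end, in the units of the state.
- manip.get_state(): the state, without advancing time (a new reading comes with each control period).
- manip.snapshot(name): name is "side" or "top"; returns the picture (420x560x3 uint8, blue, green, red); there is no depth.
- manip.camera_info(name): a dict with "mtx" (3x3 intrinsics, pixels), "view" (4x4, takes a point from world to camera coordinates). Camera axes: x right, y down, z forward; pixel columns grow to the right and rows downward; lengths in m; the calibration is good to about 2 mm. A picture is of the moment at which its call begins. camera_info takes no time and is no camera call.
- manip.hand_in(): hands the job in; it is judged then, once.
The state is a dict: "time": time; "qpos": joint angles; "qd": joint speeds; "effort": joint torques, N m; "tcp_pos": TCP position; "tool_rot": TCP orientation; "force": force on the tool from outside, world axes, zero at the start; "torque": the same for the moment, N m; "opening": finger opening in m; "grasp_force": force on a finger pad.
Only numpy, scipy, OpenCV 4.12 (cv2) and the standard library are available. Lean on these libraries where they do the work, as an engineer would, in place of code of your own. Each camera call takes 0.05 s, during which the arm holds its last target. There are 200 camera calls.

TASK

Fit the middle-sized (51 mm) sanding bobbin to the spindle sander: lift it off its peg on the storage board, slide it down over the spindle and turn it (the knurled collar on top is there to grip) until the keyway underneath drops over the cross-pin and the bobbin sits fully home on the drive flange. Keep hold of it and keep pressing it down firmly so that I can run the nut on: you finish while still holding it pressed home. Leave the other bobbins and everything else on the bench where they are.

Things in the scene. Friction and masses are not known exactly. Their poses are not given: they have to be found in the camera images.
- bobbin_m: The 51 mm bobbin, middle-sized of three, upright: black rubber drum in a brown abrasive sleeve, diameter 51, 75 tall, with a collar on top; an 18 mm bore runs through. Underneath, hidden, a keyway 9 wide, 9 deep runs across the hub to 16 from the axis both ways, along the body's own x axis, so it fits the pin every half turn. Origin: centre of the underside, z up the axis. About 0.24 kg.
- bobbin_s: The 38 mm bobbin, same build and height and the same 36 mm collar. Origin: centre of the underside. Leave it.
- bobbin_l: The 64 mm bobbin, same build and height and the same 36 mm collar (too big for the sander's throat). Origin: centre of the underside. Leave it.
- rack: Fixed plywood storage board 335 (its x) by 100 (its y) by 18 thick. The three bobbins stand on it in any order at x = -105, 0 and +105, each over a wooden peg of diameter 12 that rises 16 above the board. Origin: centre of the underside.
- flange (a point): Centre of the top face of the sander's drive flange (steel disc, diameter 36), z up: where the bobbin's underside must come to rest. It lies 14 below the sander's table surface, in the throat (round hole of diameter 58). A keyway not in line with the pin leaves the bobbin resting on the pin, 6.5 too high; within about 0.1 rad of it, it drops. A firm push is about 10 N.
- sander: Spindle sander let into the bench: grey iron table 280 x 280, its surface 22 above the bench, the throat and spindle in its middle; a grey switch box, 42 high, stands against its -x edge. Fixed. Origin: on the bench plane, on the spindle axis.
- nut: The flanged clamp nut, diameter 32, 14 high, lying on the sander's table. Leave it.
- spanner: Steel spanner 170 long lying on the sander's table. Leave it.
- bowl: Turned wooden bowl, rim diameter 110, 50 high, at the back of the bench. Leave it.
- wax_tin: Round wax tin, diameter 83, 46 high, at the back of the bench. Leave it.
- sleeve: Spare brown abrasive sleeve, diameter 65, 75 high, standing at the back of the bench. Leave it.
- gouge: Turning gouge 470 long with a dark wooden handle, lying at the left side of the bench. Leave it.
- collar (a point): Centre of the top of that bobbin's plain aluminium knurled collar, on the axis 97 above the underside. The collar is 36 in diameter and 22 tall, standing on the wider drum: grip and turn it here, from above.
- spindle_top (a point): Top of the sander's upright steel spindle (fixed, it does not turn), 119 above the flange; diameter 16, the last 18 slimmer and tapered. Just above the flange a steel cross-pin of diameter 6 goes through the spindle, out to 14 from the axis both ways, its top 6.5 above the flange. The pin points at any angle, NOT told by this frame or the sander's: find it by feel or sight.
There are look-alikes about, which are no part of the job. What is shaped like the bobbin_m but green or pink is not meant.

How it is judged:
On the way, in this order (a step that is already met when the one before it is completed fails the run):
1. the 51 mm bobbin is lifted clear of the board (height (world z) of bobbin_m above 0.08 m), for 0.1 s.
2. the 51 mm bobbin is over the spindle, with the spindle well inside its bore (horizontal distance between bobbin_m and flange below 0.006 m and z of bobbin_m in the frame of flange below 0.06 m), for 0.05 s.
At the end, for the whole second after the job is handed in: The 51 mm bobbin sits on the drive flange with the pin in its keyway (underside within 2 mm of the flange, within 3 mm of the spindle axis, upright within 0.05 rad, still), the fingers are still on it (over 2 N) and it is pressed on the flange with more than 4.5 N, clearly more than its own weight (z of bobbin_m in the frame of flange below 0.002 m and horizontal distance between bobbin_m and flange below 0.003 m and angle between bobbin_m's own z axis and vertical below 0.05 rad and linear speed of bobbin_m below 0.02 m/s and contact force between bobbin_m and sander above 4.5 N and contact force between the fingers and bobbin_m above 2 N); the arm keeps its last pose, push and grip.
It fails at once if another bobbin was moved more than 30 mm or lifted off (distance of any of bobbin_s, bobbin_l from where it was at the start of the episode above 0.03 m).
It fails at once if a bystander was pushed away by more than 40 mm (distance of any of nut, spanner, bowl, wax_tin, sleeve, gouge from where it was at the start of the episode above 0.04 m).
It also fails if it takes over 58 s, if anything falls off the work surface, if the arm or the gripper's body presses on something with over 40 N, if the wrist force passes 120 N, or if a joint passes its speed limit or range.

## Working session

There is one attempt and no reset: what is moved stays moved. The work goes in short steps, Python scripts to look and compute and a tool call to move; the robot and the scene stay as the last step left them, time stands still between calls to the robot, and variables do not carry over. Pictures are saved under pics/ and viewed, at most 10 in all, crops included, and the job is handed in when it is done.

Besides the shell and the picture viewer there is one more tool, called after "Emit:" as a command line: name --argument value ..., lists and objects as JSON in quotes. send_rows: Moves the arm, as the interface text tells. Its arguments: {"type":"object","properties":{"moves":{"type":"array","items":{"type":"array","items":{"type":"array","items":{"type":"number"}}}},"newtons":{"type":"number"}},"required":["moves"]}

```bash
mkdir -p pics; ls; python3 - <<'E'
from plant import manip
import cv2
s=manip.get_state();print(s)
for n in("side","top"):
    cv2.imwrite(f"pics/{n}0.png",manip.snapshot(n)); i=manip.camera_info(n);print(n,i)
E
```

```text
pics
{'time': 0.0, 'qpos': array([ 1.49068728e+00,  4.08416972e-02,  8.37990057e-02, -4.73060325e-04,
       -1.61547251e+00, -3.33705076e-01]), 'qd': array([ 0.00175497,  0.00142481,  0.00046237, -0.001096  , -0.00132701,
        0.00036838]), 'effort': array([-3.74521442e-04, -3.68208182e+01,  3.47426462e+01,  6.93247318e+00,
       -5.35693762e-03,  5.90447243e-06]), 'tcp_pos': array([0.24104986, 0.5490986 , 0.23025358]), 'tool_rot': array([ 3.07286505e+00, -6.44995281e-01, -3.94747966e-04]), 'force': array([ 0.22248408, -0.51796787, -0.14838066]), 'torque': array([ 0.01269241, -0.01677387, -0.00070258]), 'grasp_force': 0.0, 'opening': 0.08531648017037223}
side {'mtx': array([[425.49956514,   0.        , 276.76733799],
       [  0.        , 425.49956514, 207.95913977],
       [  0.        ,   0.        ,   1.        ]]), 'view': array([[ 0.96145607, -0.27438194, -0.01779823, -0.5060499 ],
       [-0.20293264, -0.66443573, -0.71926595,  0.2682318 ],
       [ 0.18552781,  0.69515445, -0.69450682,  1.11235401],
       [ 0.        ,  0.        ,  0.        ,  1.        ]])}
top {'mtx': array([[401.88134598,   0.        , 277.63922324],
       [  0.        , 401.88134598, 211.83835085],
       [  0.        ,   0.        ,   1.        ]]), 'view': array([[-0.019707  , -0.99962642,  0.01893829,  0.09488633],
       [-0.99193052,  0.01717548, -0.12561384,  0.56786333],
       [ 0.12524164, -0.02126094, -0.99189843,  1.04595927],
       [ 0.        ,  0.        ,  0.        ,  1.        ]])}
```

View pics/side0.png

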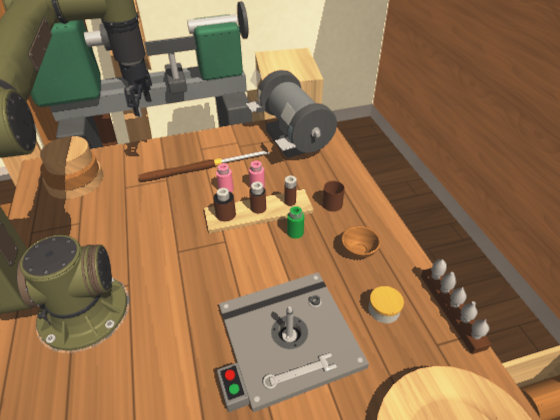

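View pics/top0.png

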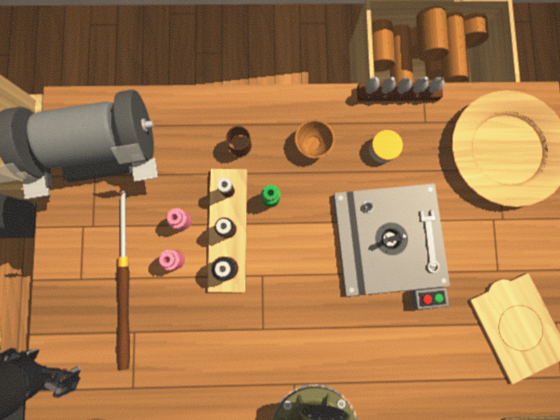

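The side view shows three black bobbins on the board: large at (225,205), middle at (258,198), small at (291,190). In the top view they are at (224,270), (224,228) and (225,186). The green and pink ones are decoys. The spindle is near (290,325) in the side view and (390,238) in the top view. I'll enlarge these.

```bash
python3 - <<'E'
import cv2,numpy as np
s=cv2.imread("pics/side0.png");t=cv2.imread("pics/top0.png")
def c(im,x,y,w=80,h=60): return cv2.resize(im[y:y+h,x:x+w],(400,300),interpolation=cv2.INTER_CUBIC)
a=np.vstack([np.hstack([c(s,225,165),c(t,190,200)]),np.hstack([c(s,250,295),c(t,350,210)])])
cv2.imwrite("pics/crop0.png",a)
E
```

```text
(no output)
```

View pics/crop0.png

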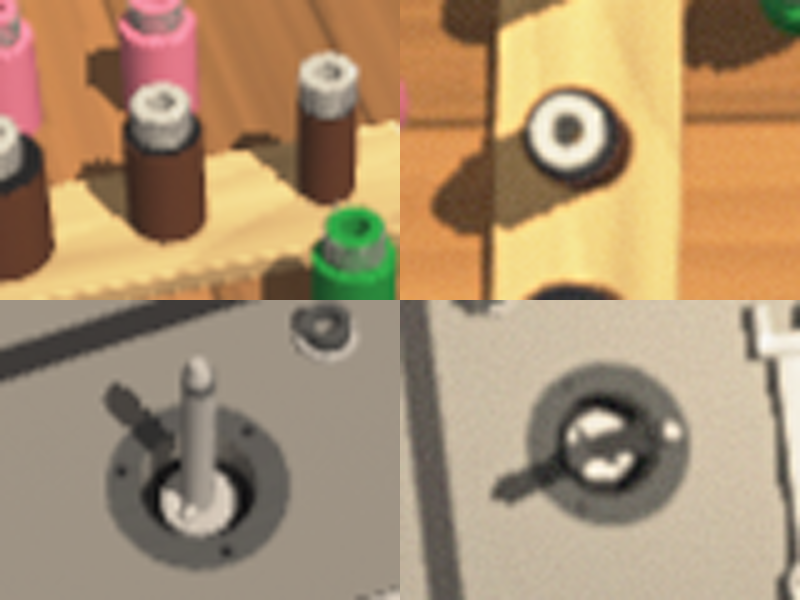

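The middle collar's top is at side (256.8,184.8) and top (223.4,225.4). The spindle tip is at side (289.2,306.9) and top (404,235.6). The throat ring is at side (289.2,332) and top (391.2,238.2). Next I triangulate these points.

```bash
cat > h.py <<'E'
import numpy as np,cv2
from plant import manip
from scipy.spatial.transform import Rotation as R
C={n:manip.camera_info(n) for n in("side","top")}
def tri(a,b):
    P=[C[n]["mtx"]@C[n]["view"][:3] for n in("side","top")]
    X=cv2.triangulatePoints(P[0],P[1],np.array(a,float),np.array(b,float)); X=(X[:3]/X[3]).ravel()
    return X,[np.round(proj(n,X)-q,1) for n,q in(("side",a),("top",b))]
def proj(n,X):
    p=C[n]["mtx"]@(C[n]["view"][:3]@np.append(X,1)); return p[:2]/p[2]
def ray(n,p,z):
    V=C[n]["view"];Rm=V[:3,:3];o=-Rm.T@V[:3,3];d=Rm.T@np.linalg.solve(C[n]["mtx"],[p[0],p[1],1]);return o+d*(z-o[2])/d[2]
def delta(goal):  # world goal -> tool-frame shift mm
    s=manip.get_state();return R.from_rotvec(s["tool_rot"]).inv().apply(np.array(goal)-s["tcp_pos"])*1000
E
python3 - <<'E'
from h import *
for k,a,b,z in(("collar",(256.8,184.8),(223.4,225.4),.115),("tip",(289.2,306.5),(404,235.6),.127),("ring",(289.2,332),(391.2,238.2),.022)):
    print(k,tri(a,b),ray("side",a,z),ray("top",b,z))
s=manip.get_state();print(R.from_rotvec(s["tool_rot"]).as_matrix().round(3))
for X in([.43,.3,.018],[.43,.36,.018]):print(X)
# rack corners in top
for p in((211,170),(246,170),(245,292),(208,291)):print(p,ray("top",p,.018))
E
```

```text
collar (array([0.52832064, 0.22049798, 0.11709209]), [array([-0.2,  0. ]), array([ 0. , -0.2])]) [0.52931693 0.22285643 0.115     ] [0.52795052 0.22080383 0.115     ]
tip (array([ 0.49408995, -0.22198959,  0.1294345 ]), [array([-0.2,  0. ]), array([ 0. , -0.2])]) [ 0.4950133  -0.22051656  0.127     ] [ 0.4937379  -0.22271903  0.127     ]
ring (array([ 0.49413441, -0.22327863,  0.02033211]), [array([-0.1,  0. ]), array([ 0. , -0.1])]) [ 0.49414722 -0.22421509  0.022     ] [ 0.4937131 -0.2227138  0.022    ]
[[ 0.916 -0.402 -0.001]
 [-0.402 -0.916 -0.002]
 [ 0.     0.002 -1.   ]]
[0.43, 0.3, 0.018]
[0.43, 0.36, 0.018]
(211, 170) [0.69119813 0.26560148 0.018     ]
(246, 170) [0.68972399 0.16915599 0.018     ]
(245, 292) [0.3582215 0.1750732 0.018    ]
(208, 291) [0.36290075 0.27320003 0.018     ]
```

The numbers agree. The collar is at (0.528,0.2215,~0.116) against an expected height of 0.115, and the rack centre from its corners is (0.5255,0.221). The spindle is at (0.494,-0.2225) with its tip at 0.129 against 0.127. Now I move above the bobbin with the closing line along world y, across the row.

Emit:
send_rows --moves '[[[32.9,15.4,0,0,0,0,1],[32.9,15.4,0,0,0,0,1],[32.9,15.4,0,0,0,0,1],[32.9,15.4,0,0,0,0,1],[32.9,15.4,0,0,0,0,1],[32.9,15.4,0,0,0,0,1],[32.9,15.4,0,0,0,0,1],[32.9,15.4,0,0,0,0,1],[32.9,15.4,0,0,0,0,1],[32.9,15.4,0,0,0,0,1],[32.9,15.4,0,0,0,0,1],[32.9,15.4,0,0,0,0,1],[0,0,0,0,0,-6,1],[0,0,0,0,0,-6,1],[0,0,0,0,0,-6,1],[0,0,0,0,0,-5.7,1],[0,0,0,0,0,0,1],[0,0,0,0,0,0,1]]]' --newtons 60

```text
time: 1.6
tcp_pos: [0.5283, 0.2214, 0.2309]
tool_rot: [3.141, -0.005, -0.001]
force: [-0.8, -0.5, -0.1]
opening: 0.0852
grasp_force: 0.0
```

```bash
python3 - <<'E'
from h import *
s=manip.get_state();print(s["time"],s["tcp_pos"],s["tool_rot"],s["qpos"].round(3),s["opening"],s["force"])
print(R.from_rotvec(s["tool_rot"]).as_matrix().round(4)); print(delta([.5282,.2215,.096]))
E
```

```text
1.6 [0.52828619 0.2213522  0.23090029] [ 3.14116783e+00 -4.97750686e-03 -9.87582526e-04] [ 0.747 -0.031  0.012 -0.    -1.615  0.821] 0.08520837567682646 [-0.7957411  -0.47754546 -0.06745386]
[[ 1.0e+00 -3.2e-03 -6.0e-04]
 [-3.2e-03 -1.0e+00 -4.0e-04]
 [-6.0e-04  4.0e-04 -1.0e+00]]
[-1.92633057e-03 -2.04414968e-01  1.34900247e+02]
```

Emit:
send_rows --moves '[[[0,0,30,0,0,0,1],[0,0,30,0,0,0,1],[0,0,30,0,0,0,1],[0,0,20,0,0,0,1],[0,0,15,0,0,0,1],[0,0,10,0,0,0,1],[0,0,0,0,0,0,1],[0,0,0,0,0,0,1]]]'

```text
time: 2.27
tcp_pos: [0.5285, 0.2214, 0.0966]
tool_rot: [3.141, -0.002, 0.0]
force: [1.0, -0.2, 0.1]
opening: 0.0856
grasp_force: 0.0
```

```bash
python3 - <<'E'
from h import *
s=manip.snapshot("side");t=manip.snapshot("top")
def c(im,x,y,w=80,h=60): return cv2.resize(im[y:y+h,x:x+w],(400,300),interpolation=cv2.INTER_CUBIC)
cv2.imwrite("pics/pre.png",np.hstack([c(s,220,155),c(t,185,200)]))
E
```

```text
(no output)
```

View pics/pre.png

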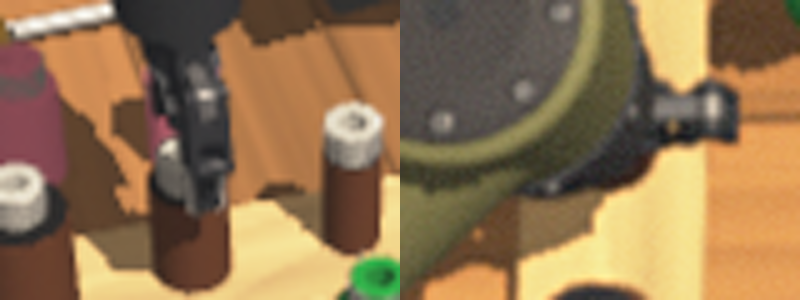

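The crop shows the fingers straddling the middle bobbin's collar, with the near finger in front of it at (205,130) and the neighbours clear. Now I close, watching for contact with the drum.

Emit:
send_rows --moves '[[[0,0,0,0,0,0,0.55],[0,0,0,0,0,0,0.45],[0,0,0,0,0,0,0],[0,0,0,0,0,0,0],[0,0,0,0,0,0,0],[0,0,0,0,0,0,0],[0,0,0,0,0,0,0],[0,0,0,0,0,0,0]]]' --newtons 60

```text
time: 3.03
tcp_pos: [0.5288, 0.2217, 0.0971]
tool_rot: [-3.141, -0.0, -0.002]
force: [0.3, 1.3, 3.8]
opening: 0.0348
grasp_force: 60.0
```

The opening is about 35 mm with a 60 N grip, so the collar is held. Lifting.

Emit:
send_rows --moves '[[[0,0,-5,0,0,0,0],[0,0,-10,0,0,0,0],[0,0,-15,0,0,0,0],[0,0,-25,0,0,0,0],[0,0,-25,0,0,0,0],[0,0,-25,0,0,0,0],[0,0,-25,0,0,0,0],[0,0,-15,0,0,0,0],[0,0,-5,0,0,0,0],[0,0,0,0,0,0,0],[0,0,0,0,0,0,0],[0,0,0,0,0,0,0]]]' --newtons 80

```text
time: 4.03
tcp_pos: [0.5278, 0.2212, 0.2442]
tool_rot: [3.14, -0.0, -0.005]
force: [0.1, 0.1, -2.6]
opening: 0.0335
grasp_force: 79.8
```

```bash
python3 - <<'E'
from h import *
s=manip.get_state();print(s["time"],s["tcp_pos"],s["tool_rot"],s["qpos"].round(3),s["opening"],s["force"])
print(delta([.494,-.2225,.246]))
im=manip.snapshot("side");cv2.imwrite("pics/lift.png",cv2.resize(im[60:240,180:420],(800,600),interpolation=cv2.INTER_CUBIC))
E
```

```text
4.0333 [0.52779396 0.22122937 0.24421216] [ 3.13998704e+00 -2.14304400e-04 -4.53962449e-03] [ 7.470e-01 -2.900e-02  4.000e-02 -1.000e-03 -1.642e+00  8.240e-01] 0.0335078230223232 [ 0.0512776   0.05724192 -2.64630479]
[-33.73738648 443.73620081  -0.97920238]
```

View pics/lift.png

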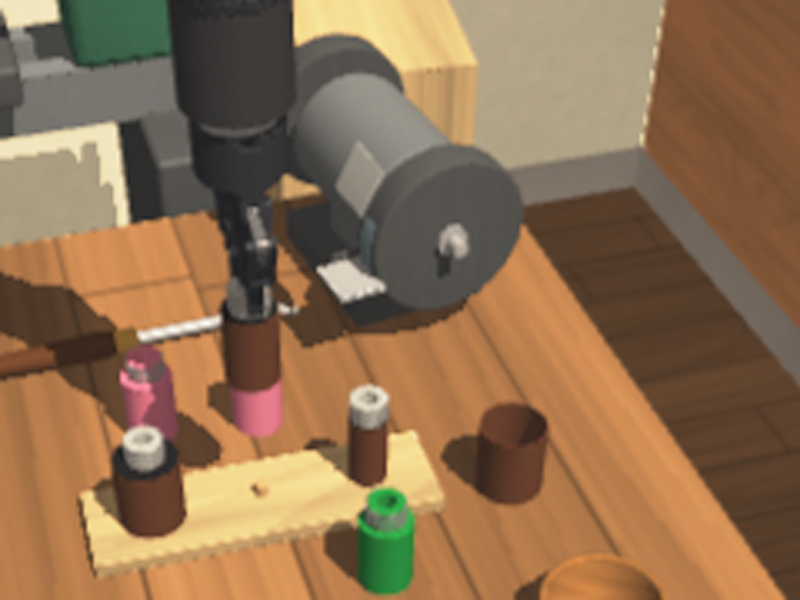

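The middle bobbin hangs upright at (250,340) in this crop. Its peg at (260,490) is bare and the neighbours have not moved. Now over to the spindle.

Emit:
send_rows --moves '[[[-0.8,10,0,0,0,0,0],[-1.5,20,0,0,0,0,0],[-2.5,32,0,0,0,0,0],[-2.5,32,0,0,0,0,0],[-2.5,32,0,0,0,0,0],[-2.5,32,0,0,0,0,0],[-2.5,32,0,0,0,0,0],[-2.5,32,0,0,0,0,0],[-2.5,32,0,0,0,0,0],[-2.5,32,0,0,0,0,0],[-2.5,32,0,0,0,0,0],[-2.5,32,0,0,0,0,0],[-2.5,32,0,0,0,0,0],[-2.5,32,0,0,0,0,0],[-1.7,20,0,0,0,0,0],[-1,9.7,0,0,0,0,0],[0,0,0,0,0,0,0],[0,0,0,0,0,0,0],[0,0,0,0,0,0,0]]]'

```text
time: 5.67
tcp_pos: [0.4933, -0.2216, 0.2461]
tool_rot: [-3.141, -0.001, 0.0]
force: [-0.3, 0.3, -2.5]
opening: 0.034
grasp_force: 80.0
```

```bash
python3 - <<'E'
from h import *
s=manip.get_state();print(s["time"],s["tcp_pos"],s["tool_rot"],s["qpos"].round(3),s["opening"],s["force"])
print(delta([.494,-.2225,.246]))
a=manip.snapshot("side");t=manip.snapshot("top")
def c(im,x,y,w=80,h=120): return cv2.resize(im[y:y+h,x:x+w],(400,600),interpolation=cv2.INTER_CUBIC)
cv2.imwrite("pics/over.png",np.hstack([c(a,250,235),c(t,370,180)]))
E
```

```text
5.6667 [ 0.49327905 -0.22164386  0.24606064] [-3.14133437e+00 -5.68933153e-04  4.91996920e-04] [-0.051 -0.115 -0.039 -0.    -1.647  1.622] 0.03399622013311137 [-0.27157689  0.31661486 -2.54442728]
[0.72066172 0.856415   0.06019313]
```

View pics/over.png

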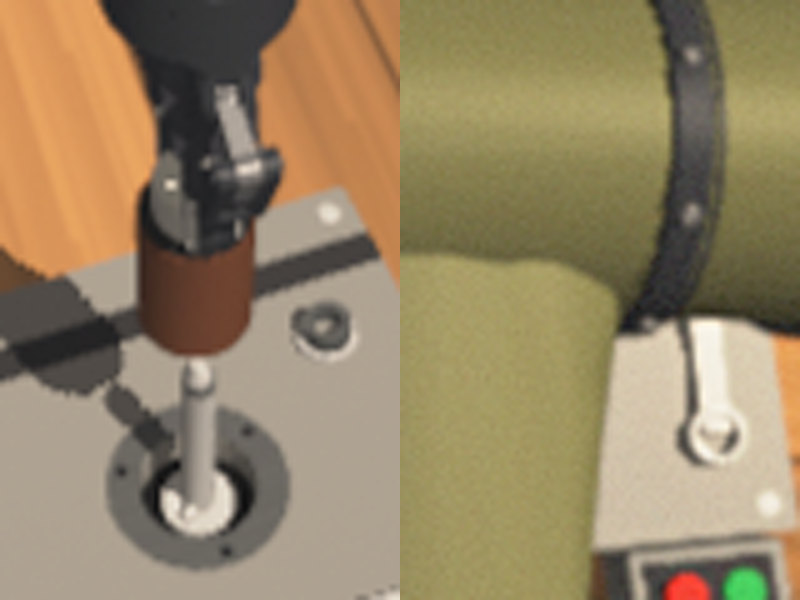

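The bobbin hangs right over the spindle. Its bottom rim is centred at crop x≈195, and the spindle axis is at about 197. I'll correct by under 1 mm and lower slowly.

Emit:
send_rows --moves '[[[0.7,0.9,0,0,0,0,0],[0,0,10,0,0,0,0],[0,0,15,0,0,0,0],[0,0,5,0,0,0,0],[0,0,4,0,0,0,0],[0,0,4,0,0,0,0],[0,0,4,0,0,0,0],[0,0,4,0,0,0,0],[0,0,4,0,0,0,0],[0,0,4,0,0,0,0],[0,0,4,0,0,0,0],[0,0,0,0,0,0,0]]]'

```text
time: 6.77
tcp_pos: [0.4937, -0.2231, 0.1872]
tool_rot: [-3.141, 0.0, 0.002]
force: [-0.3, 0.8, -3.0]
opening: 0.0338
grasp_force: 80.0
```

Emit:
send_rows --moves '[[[0,0,4,0,0,0,0],[0,0,4,0,0,0,0],[0,0,4,0,0,0,0],[0,0,4,0,0,0,0],[0,0,4,0,0,0,0],[0,0,4,0,0,0,0],[0,0,0,0,0,0,0]]]'

```text
time: 7.35
tcp_pos: [0.4936, -0.223, 0.1631]
tool_rot: [-3.141, 0.0, 0.002]
force: [0.5, 0.9, -3.4]
opening: 0.0338
grasp_force: 80.0
```

Emit:
send_rows --moves '[[[0,0,6,0,0,0,0],[0,0,6,0,0,0,0],[0,0,6,0,0,0,0],[0,0,6,0,0,0,0],[0,0,6,0,0,0,0],[0,0,6,0,0,0,0],[0,0,6,0,0,0,0],[0,0,6,0,0,0,0],[0,0,4,0,0,0,0],[0,0,4,0,0,0,0],[0,0,2,0,0,0,0],[0,0,0,0,0,0,0]]]'

```text
time: 8.35
tcp_pos: [0.4938, -0.2231, 0.1058]
tool_rot: [-3.142, 0.0, 0.001]
force: [-0.5, -0.9, -2.0]
opening: 0.0338
grasp_force: 80.0
```

Emit:
send_rows --moves '[[[0,0,3,0,0,0,0],[0,0,3,0,0,0,0],[0,0,2,0,0,0,0],[0,0,2,0,0,0,0],[0,0,1,0,0,0,0],[0,0,1,0,0,0,0],[0,0,1,0,0,0,0],[0,0,0,0,0,0,0]]]'

```text
time: 9.02
tcp_pos: [0.4942, -0.2232, 0.0935]
tool_rot: [3.141, -0.0, 0.0]
force: [-0.5, 0.3, -2.0]
opening: 0.034
grasp_force: 80.1
```

Emit:
send_rows --moves '[[[0,0,1,0,0,0,0],[0,0,1,0,0,0,0],[0,0,0,0,0,0,0],[0,0,0,0,0,0,0]]]'

```text
time: 9.35
tcp_pos: [0.4948, -0.2234, 0.0931]
tool_rot: [3.141, 0.0, 0.004]
force: [-0.7, 1.3, 5.7]
opening: 0.0341
grasp_force: 80.8
```

Contact with the pin at TCP z≈0.093, as predicted for resting 6.5 mm high. Now I turn under a light push and feel for the drop.

Emit:
send_rows --moves '[[[0,0,0.5,0,0,4,0],[0,0,0,0,0,4,0],[0,0,0,0,0,4,0],[0,0,0,0,0,4,0],[0,0,0,0,0,4,0],[0,0,0,0,0,4,0],[0,0,0,0,0,4,0],[0,0,0,0,0,4,0],[0,0,0,0,0,4,0],[0,0,0,0,0,4,0]]]'

```text
time: 10.18
tcp_pos: [0.4947, -0.2238, 0.0931]
tool_rot: [2.95, -1.079, 0.004]
force: [-2.6, 1.2, 6.9]
opening: 0.0338
grasp_force: 80.9
```

Emit:
send_rows --moves '[[[0,0,0,0,0,4,0],[0,0,0,0,0,4,0],[0,0,0,0,0,4,0],[0,0,0,0,0,4,0],[0,0,0,0,0,4,0],[0,0,0,0,0,4,0],[0,0,0,0,0,4,0],[0,0,0,0,0,4,0],[0,0,0,0,0,4,0],[0,0,0,0,0,4,0]]]'

```text
time: 11.02
tcp_pos: [0.4944, -0.2238, 0.0929]
tool_rot: [2.403, -2.023, 0.004]
force: [-2.3, 1.1, 7.7]
opening: 0.0339
grasp_force: 81.0
```

Emit:
send_rows --moves '[[[0,0,0,0,0,4,0],[0,0,0,0,0,4,0],[0,0,0,0,0,4,0],[0,0,0,0,0,4,0],[0,0,0,0,0,4,0],[0,0,0,0,0,4,0],[0,0,0,0,0,4,0],[0,0,0,0,0,4,0],[0,0,0,0,0,4,0],[0,0,0,0,0,4,0]]]'

```text
time: 11.85
tcp_pos: [0.4931, -0.2229, 0.0904]
tool_rot: [1.565, -2.722, -0.003]
force: [-3.3, 2.6, 1.3]
opening: 0.0339
grasp_force: 80.4
```

TCP z has dropped to 0.0904 and the push has eased, so the pin is entering the keyway. I'll stop turning and press down gently.

Emit:
send_rows --moves '[[[0,0,1,0,0,-2,0],[0,0,1,0,0,0,0],[0,0,1,0,0,0,0],[0,0,0,0,0,0,0]]]'

```text
time: 12.18
tcp_pos: [0.4936, -0.2228, 0.0872]
tool_rot: [1.617, -2.693, -0.002]
force: [-1.5, 2.5, -0.9]
opening: 0.0337
grasp_force: 80.1
```

```bash
python3 - <<'E'
from h import *
s=manip.get_state();print(s["time"],s["tcp_pos"],s["tool_rot"],s["qpos"].round(3),s["opening"],s["force"],s["torque"])
E
```

```text
12.1833 [ 0.49361649 -0.22283181  0.08718716] [ 1.61694473e+00 -2.69279944e+00 -1.92305911e-03] [-5.300e-02 -8.300e-02 -3.000e-01 -1.000e-03 -1.356e+00 -4.360e-01] 0.033731830258057864 [-1.47730238  2.52960309 -0.94012156] [1.07303741 0.80961626 0.02035574]
```

Emit:
send_rows --moves '[[[0,0,1,0,0,0,0],[0,0,1,0,0,0,0],[0,0,1,0,0,0,0],[0,0,0,0,0,0,0],[0,0,0,0,0,0,0],[0,0,0,0,0,0,0]]]'

```text
time: 12.68
tcp_pos: [0.494, -0.2231, 0.087]
tool_rot: [-1.618, 2.693, -0.001]
force: [-6.7, 6.8, 10.3]
opening: 0.0343
grasp_force: 81.3
```

The bobbin bottoms out at TCP z 0.087, 6.1 mm below the pin-rest height, with 10 N of push. Some side load remains, along tool y. I'll relieve it by about 0.8 mm and press slightly more.

Emit:
send_rows --moves '[[[-0.2,0.8,0.5,0,0,0,0],[0,0,0,0,0,0,0],[0,0,0,0,0,0,0],[0,0,0,0,0,0,0],[0,0,0,0,0,0,0]]]'

```text
time: 13.1
tcp_pos: [0.4939, -0.2228, 0.0869]
tool_rot: [-1.618, 2.692, -0.003]
force: [-6.2, 5.3, 10.1]
opening: 0.0336
grasp_force: 81.4
```

```bash
python3 - <<'E'
from h import *
s=manip.get_state();print(s["time"],s["tcp_pos"],s["tool_rot"],s["force"],s["torque"])
a=manip.snapshot("side");t=manip.snapshot("top")
def c(im,x,y,w=80,h=120): return cv2.resize(im[y:y+h,x:x+w],(400,600),interpolation=cv2.INTER_CUBIC)
cv2.imwrite("pics/home.png",np.hstack([c(a,250,250),cv2.resize(a[100:400,180:400],(400,545))if 0 else cv2.resize(a[130:400,180:360],(400,600))]))
E
```

```text
13.1 [ 0.49385414 -0.22283146  0.08694003] [-1.61772319  2.69208331 -0.00286498] [-6.16202122  5.34026875 10.13389195] [ 2.30643178  2.52377179 -0.00991937]
```

View pics/home.png

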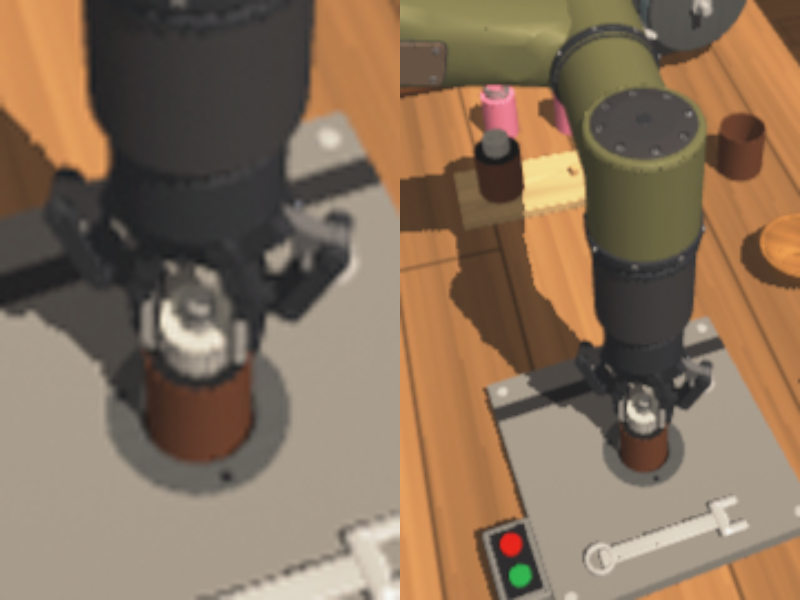

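The bobbin sits in the throat with its sleeve top about where it should be, and the spanner and nut are where they were. Some side load is left, so I ease it further and push a little harder to confirm it is bottomed.

Emit:
send_rows --moves '[[[0,1,0,0,0,0,0],[0,0.5,0,0,0,0,0],[0,0,1,0,0,0,0],[0,0,0,0,0,0,0],[0,0,0,0,0,0,0],[0,0,0,0,0,0,0]]]'

```text
time: 13.7
tcp_pos: [0.4936, -0.2226, 0.087]
tool_rot: [-1.617, 2.69, -0.007]
force: [-3.8, 3.8, 12.7]
opening: 0.0336
grasp_force: 81.5
```

```bash
python3 - <<'E'
from h import *
s=manip.get_state();print(s["time"],s["tcp_pos"],s["tool_rot"],s["force"],s["torque"])
E
```

```text
13.7 [ 0.49357189 -0.22256827  0.08695535] [-1.61704218  2.69042222 -0.00671333] [-3.78000869  3.80865623 12.70781667] [1.77935536 1.7363961  0.0563193 ]
```

Pushing harder leaves the height unchanged at 0.087, a hard stop. The underside works out at 0.008, which is the flange height. It is seated with about 13 N of push and an 80 N grip, so I hand in.

```bash
python3 -c "
from plant import manip
print(manip.hand_in())"
```

```text
the job is handed in; nothing more can be done
None
```

The 51 mm bobbin is on the sander with its keyway over the cross-pin, seated on the flange and still gripped (about 80 N) and pressed down at about 13 N; the job is handed in, but no verdict came back.

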